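Shut and latch the tool crib's gate

TASK

Shut the open gate of the small wooden tool crib and latch it: raise the latch bar by its round thumb plate so that it passes over the striker, press the gate fully home against its sprung buffer, and bring the bar all the way down into the catch behind the striker while the gate is still pressed, so that the gate stays latched when you let go. Go gently: never ram or force the gate or bar against the catch (keep every push well under 20 N), and do not disturb the brush, the hammer or the jar.

Things in the scene. Friction and masses are not known exactly. Their poses are not given: they have to be found in the camera images.
- crib: Fixed wooden tool crib without a roof, about 220 mm deep, 340 mm wide, post tops 170 mm high. Origin: on the bench, in the middle of the front opening; x points into the crib (away from the robot at yaw 0), y to the hinge side, z up. The gate's hinge line stands at x 0, y +110 mm.
- post: The crib's latch post, wood, 40 x 40 mm, 170 mm high, front face at its x +8 mm. Origin on the bench at crib x 0, y -145 mm, axes as the crib's. It carries the dark steel catch bracket with striker and buffer. Slotted screw holes let that bracket sit up to 9 mm nearer or deeper than the two drawn points below tell: feel for the true shut position.
- striker_drawn (a point): Drawn place (true one up to 9 mm off along x) of the middle of the top edge of the striker's far face, 132 mm above the bench. The striker is an upright block 20 mm thick front to back, 24 mm wide; the open-topped slot for the bar lies behind it, its floor 23 mm lower. The bar drops only when the gate is pressed within the last 2 mm of the buffer's travel.
- buffer_drawn (a point): Drawn place (off together with the striker) of the tip of the rubber spring buffer, 18 mm across, behind the gate's free edge, 205 mm from the hinge. Travel 10 mm, 0.7 N/mm: 7 N at its hard end (8 N felt at the thumb plate), then the push rises steeply. Let go before the bar is down and it springs the gate out: the bar lands on the striker's top.
- gate (a joint): Gate angle in rad: 0 shut as drawn, positive open, free edge towards crib -x. Latched it reads -0.04 to +0.04 depending on the catch; with the bar down in front of the striker it stops between 0.07 and 0.15. Slatted panel 220 mm wide, 18 mm thick (inwards from the hinge line), top 150 mm above the bench, 0.7 kg; a slightly stiff hinge keeps it where it is left.
- latch (a joint): Latch bar angle in rad: 0 is level, hanging on its rest (also its height when fully down in the catch); positive is the free end raised, up to 0.5. The bar clears the striker's top above about 0.08. It falls by its own weight; about 1.7 N at the thumb plate lifts it.
- gate_hinge (a point): Point on the gate's vertical hinge line, 16 mm above the bench. Its axes turn with the gate: y points from the free edge to the hinge, x through the gate into the crib.
- latch_pivot (a point): Pivot of the latch bar on the gate's front: in the gate's axes 80 mm from the hinge line (y -80), 8 mm in front of it (x -8), 128 mm above the bench. The pivot axis is the gate's x. The bar is flat steel, 8 mm thick, 20 mm tall, reaching 190 mm from the pivot past the gate's free edge, with its front face 4 mm and back face 4 mm from this point.
- thumb_plate (a point): Centre of the round upright steel thumb plate, 28 mm across and 10 mm thick (along the gate's x), standing on the latch bar on a short stem. With the bar level it lies 100 mm from the pivot towards the free edge and 58 mm above it, 36 mm above the gate's top; its axes turn with the bar. It can be pinched from above across its thickness.
- brush_center (a point): Bystander: wooden block brush, 130 x 60 x 44 mm, lying on the bench; its centre.
- mallet_grip (a point): Bystander: hand hammer lying on the bench; a point on its handle.
- jar_center (a point): Bystander: rivet jar, 52 mm across, 60 mm high, standing inside the crib behind the gate; its centre.

How it is judged:
By the outcome, as a careful person would: the job done as asked, in the order asked, and still so for the second after the job is handed in, with the robot touching nothing.
It also fails if it takes over 51 s, if anything falls off the work surface, if the arm or the gripper's body presses on something with over 40 N, if the wrist force passes 120 N, or if a joint passes its speed limit or range.

ROBOT

A 7-joint arm with a two-finger parallel gripper is mounted at the origin on the work surface. World frame = base frame: x ahead of the robot, y to its left, z up, the work surface at z = 0. Lengths are in m, angles in rad, forces in N, time in s.
With the tool pointing down it reaches from about 0.4 to 0.85 m from the base axis. Payload 10.4 kg.
Tool frame: the origin (TCP) lies at the very end of the fingers, on their centre line; the grasp point (between the pads) lies 19 mm behind it (r.pinch_z is the distance from the TCP to the grasp point, in m); z points along the fingers, y is the line along which they close (so a half turn about z gives the same grasp; the last joint's range is limited). The gripper opens to 87 mm and grips with 3 to 60 N. Pads are 19 mm wide; open, the fingers measure 117 mm over their backs; the gripper's body (75 mm by 190 mm) begins 51 mm behind the grasp point.
Start: joints at [-1.185, 0.332, -0.065, 1.46, 0.022, 1.35, -0.088], TCP at [0.248, 0.574, 0.223] pointing down, gripper open.
Joint ranges: [-2.6, 2.6], [-0.5, 2.12], [-1.47, 1.34], [0.16, 2.42], [-1.27, 4.41], [0.06, 2.06], [-2.6, 2.6]. Speed limits (rad/s): [2.22, 2.22, 2.79, 2.79, 3.14, 3.14, 3.14].

INTERFACE

Orientations are given as a unit quaternion [x, y, z, w].
In Python, from bench import sensors, vision, r gives the robot as it stands.
- The arm moves only by the shell command python3 -m crank 'ROWS' [OPENING] [FORCE]. ROWS is JSON, a list of rows, each a list of 2 entries, a list of its own where there are three numbers: the shift along the tool's x, y, z normalised to -1 to 1, where 1 is 3 cm, then the turn about the tool's z normalised to -1 to 1, where 1 is 8 degrees. A call has 1 to 12 rows; each row shifts and turns the commanded pose from where the row before left it, along the tool's axes as they then stand; what a row does not reach is not made up. A row lasts 1/8 s, in which the tool goes at most 62.5 mm and 10.7 degrees, less where a joint would pass 70% of its speed; a pose out of reach is approached as far as the arm can. A call with a number of a shift or a turn outside -1 to 1 is refused whole. A call with a gripper value outside its range is refused whole. OPENING is the opening, from 0 (shut) to 1 (fully open), set as the call begins (- or left out, the last holds). The fingers move at their own pace and stop on an object; FORCE is the grip in N (left out, the last holds). Time passes only in rows, so rows that do not move let the fingers close. It gives the time, the measured TCP pose, the force, the opening and the grip force at its end, in the units of the state.
- sensors.read_state(): the state, without advancing time (a new reading comes with each control period).
- vision.camera(name): name is "scene" or "top"; returns the picture (400x640x3 uint8, red, green, blue); there is no depth.
- vision.camera_model(name): a dict with "vertical_fov" (degrees; the focal length in pixels is half the picture's height over the tangent of half this angle, whatever the lens; pixels are square), "cx", "cy" (the principal point, pixels), "camera_from_world" (4x4, takes a point from world to camera coordinates). Camera axes: x right, y down, z forward; pixel columns grow to the right and rows downward; lengths in m; the calibration is good to about 2 mm. A picture is of the moment at which its call begins. camera_model takes no time and is no camera call.
- r.close_job(): hands the job in; it is judged then, once.
The state is a dict: "time": time; "joint_positions": joint angles; "joint_vel": joint speeds; "joint_torque": joint torques, N m; "ee_pos": TCP position; "eef_rot": TCP orientation; "ft_force": force on the tool from outside, world axes, zero at the start; "torque": the same for the moment, N m; "width": finger opening in m; "grip_force": force on a finger pad.
Only numpy, scipy, OpenCV 4.12 (cv2) and the standard library are available. Lean on these libraries where they do the work, as an engineer would, in place of code of your own. Each camera call takes 0.05 s, during which the arm holds its last target. There are 200 camera calls.

## Working session

There is one attempt and no reset: what is moved stays moved. The work goes in short steps, Python scripts to look and compute and a shell command to move; the robot and the scene stay as the last step left them, time stands still between calls to the robot, and variables do not carry over. Pictures are saved under pics/ and viewed, at most 10 in all, crops included, and the job is handed in when it is done.

```bash
mkdir -p pics; ls; python3 - <<'E'
from bench import sensors, vision, r
import cv2,numpy as np
for n in("scene","top"):
    cv2.imwrite(f"pics/{n}0.png",vision.camera(n)[:,:,::-1]);m=vision.camera_model(n);print(n,m)
s=sensors.read_state();print(s['time'],s['ee_pos'],s['eef_rot'],s['width'])
E
```

```text
pics
scene {'vertical_fov': 47.32179554725028, 'cx': 321.43132338156295, 'cy': 201.48702435812444, 'camera_from_world': array([[-0.29765892,  0.9545474 , -0.01544135,  0.17772315],
       [ 0.7193617 ,  0.2136281 , -0.66097033, -0.31481387],
       [-0.6276288 , -0.20785163, -0.75025315,  1.99883969],
       [ 0.        ,  0.        ,  0.        ,  1.        ]])}
top {'vertical_fov': 54.267501719553735, 'cx': 322.9248349372104, 'cy': 199.79366697985014, 'camera_from_world': array([[ 0.0233774 , -0.99965415, -0.01204469, -0.01277539],
       [-0.98309422, -0.02079827, -0.18191533,  0.58528215],
       [ 0.18160191,  0.01609377, -0.98324043,  1.14553114],
       [ 0.        ,  0.        ,  0.        ,  1.        ]])}
0.1 [0.24829623 0.57318763 0.2218288 ] [ 2.02941801e-01  9.79190597e-01 -6.23318045e-04 -1.12261071e-04] 0.0872889555700735
```

View pics/scene0.png

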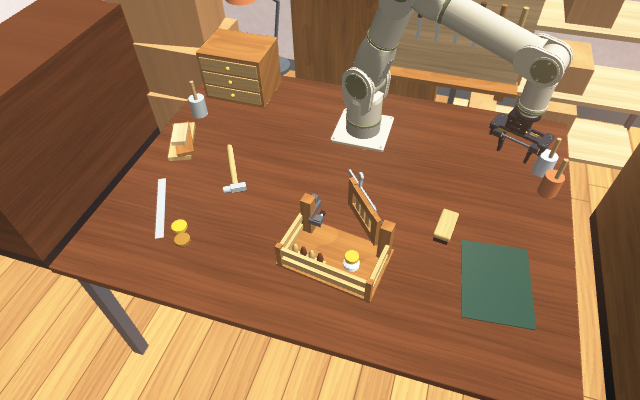

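View pics/top0.png

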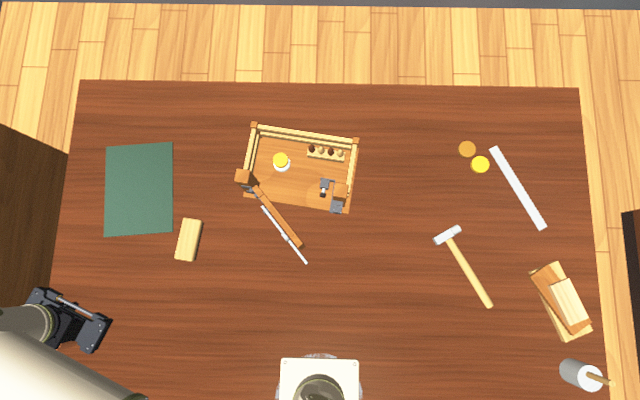

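The gate stands open towards the robot. In the top picture the bar runs from (262,207) to (307,263) and the crib covers (235–358, 122–212). Next I'll enlarge both views.

```bash
python3 - <<'E'
import cv2,numpy as np
a=cv2.imread('pics/top0.png')[110:275,225:375];b=cv2.imread('pics/scene0.png')[160:310,265:415]
f=lambda i,s:cv2.resize(i,None,fx=s,fy=s,interpolation=cv2.INTER_CUBIC)
a=f(a,3.6);b=f(b,2.64*1.36)
h=max(a.shape[0],b.shape[0]);pad=lambda i:cv2.copyMakeBorder(i,0,h-i.shape[0],0,0,cv2.BORDER_CONSTANT)
o=np.hstack([pad(f(cv2.imread('pics/top0.png')[110:275,230:340],3.6)),pad(f(cv2.imread('pics/scene0.png')[160:310,270:400],3))])
print(o.shape);cv2.imwrite('pics/c0.png',o)
E
```

```text
(594, 786, 3)
```

View pics/c0.png

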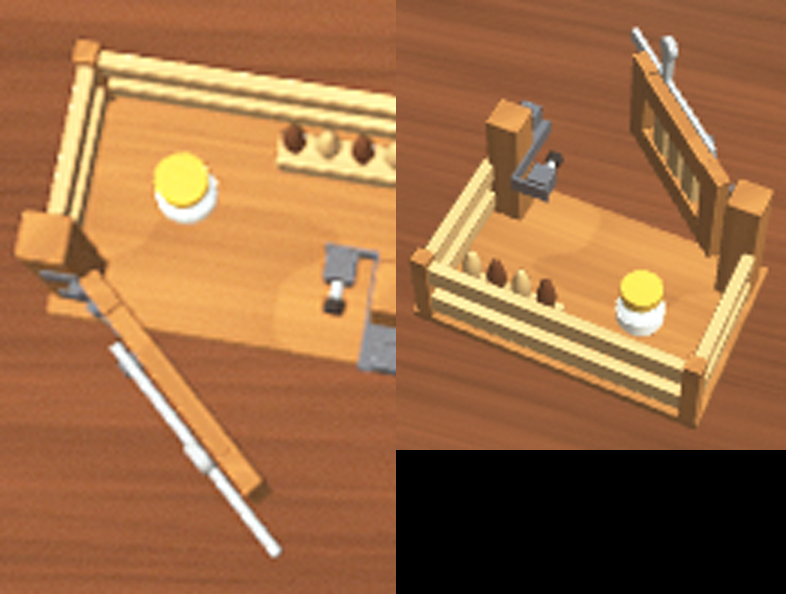

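```bash
cat > h.py <<'E'
import numpy as np, json
from scipy.spatial.transform import Rotation as R
def proj(m,p):
    f=200/np.tan(np.radians(m['vertical_fov']/2));c=m['camera_from_world']@np.r_[p,1]
    return np.array([m['cx']+f*c[0]/c[2],m['cy']+f*c[1]/c[2]])
def rz(a): c,s=np.cos(a),np.sin(a);return np.array([[c,-s,0],[s,c,0],[0,0,1]])
def crib(q,p): return np.r_[q[0],q[1],0]+rz(q[2])@np.array(p)
# gate positive opens free edge (-y side) towards -x : rotation about z by -g
def gate(q,g,p): return crib(q,np.r_[0,.11,0]+rz(-g)@np.array(p))
def bar(q,g,l,d,up,x=-.008): # d along bar, up above pivot
    return gate(q,g,[x,-.08-(d*np.cos(l)-up*np.sin(l)),.128+d*np.sin(l)+up*np.cos(l)])
E
python3 - <<'E'
from h import *
from bench import vision,sensors
from scipy.optimize import least_squares
T,S=vision.camera_model("top"),vision.camera_model("scene")
def res(v):
    q,g=v[:3],v[3]
    L=[(T,(243.1,175.8),crib(q,[.028,.145,.17]),1),(S,(308.3,198.7),crib(q,[.028,-.145,.17]),1),(S,(388.7,225.7),crib(q,[.028,.145,.17]),1),
    (T,(340,190),crib(q,[.028,-.145,.17]),.4),
    (T,(307.2,263.3),bar(q,g,0,.19,.01),1),(T,(285.6,235.6),bar(q,g,0,.1,.072),1),(S,(361.3,176),bar(q,g,0,.1,.058),1),(S,(350,171),bar(q,g,0,.19,.0),1),
    (T,(302.8,243.3),gate(q,g,[.018,-.22,.15]),1),(T,(297.5,246.9),gate(q,g,[0,-.22,.15]),1)]
    return np.concatenate([w*(proj(m,p)-np.array(u)) for m,u,p,w in L])
best=min((least_squares(res,[.55,0,y,g],loss='soft_l1') for y in(-.3,0,.3) for g in(.6,1.1)),key=lambda s:s.cost)
v=best.x;print(v,best.cost);print(res(v).reshape(-1,2).round(1))
np.save('q.npy',v);q,g=v[:3],v[3]
print('plate',bar(q,g,0,.1,.058),'hinge',gate(q,g,[0,0,0]),'plate shut',bar(q,0,0,.1,.058))
print('tool z ang',R.from_quat(sensors.read_state()['eef_rot']).as_matrix().round(3))
print('gate x axis',rz(q[2]-g)[:,0])
E
```

```text
[ 0.58573987  0.09725812 -0.14298955  0.7312349 ] 9.6480436505754
[[-4.4 -2.3]
 [-1.8 -0.7]
 [ 0.8  1.3]
 [ 0.3 -0. ]
 [-0.3  0.3]
 [-0.9  0.6]
 [-1.4 -0.2]
 [-1.7 -0.2]
 [ 0.1 -0. ]
 [ 0.3  0.4]]
plate [0.45821414 0.09678533 0.186     ] hinge [0.60141518 0.2061355  0.        ] plate shut [0.56784632 0.02911253 0.186     ]
tool z ang [[-0.918  0.397 -0.   ]
 [ 0.397  0.918 -0.001]
 [-0.    -0.001 -1.   ]]
gate x axis [ 0.64159193 -0.76704615  0.        ]
```

```bash
cat >> h.py <<'E'
def rows(p0,yaw0,path):
    """path: list of (pos, yaw of tool y in rad). Prints rows, tool frame z down, re-tracking rounding."""
    p=np.array(p0,float);a=yaw0;out=[]
    for P,A in path:
        ty=np.array([np.cos(a),np.sin(a),0]);tz=np.array([0,0,-1.]);tx=np.cross(ty,tz)
        d=np.array([tx,ty,tz])@(np.array(P)-p)/.03
        t=-np.degrees((A-a+np.pi)%(2*np.pi)-np.pi)/8
        d=d.round(2);t=round(t,2);out.append([d.tolist(),t])
        p=p+.03*(d@np.array([tx,ty,tz]));a-=np.radians(8*t)
    print(json.dumps(out).replace(' ',''));return p,a
def now():
    from bench import sensors
    s=sensors.read_state();M=R.from_quat(s['eef_rot']).as_matrix()
    return s,s['ee_pos'],np.arctan2(M[1,1],M[0,1])
E
python3 - <<'E'
from h import *
from bench import vision
from scipy.optimize import least_squares
T,S=vision.camera_model("top"),vision.camera_model("scene")
def res(v):
    q,g=v[:3],v[3]
    L=[(T,(243.1,175.8),crib(q,[.028,v[4],.17]),1),(S,(308.3,198.7),crib(q,[.028,-.145,.17]),1),(S,(388.7,225.7),crib(q,[.028,v[4],.17]),1),
    (T,(340,190),crib(q,[.028,-.145,.17]),.4),
    (T,(307.2,263.3),bar(q,g,0,.19,.01),1),(T,(285.6,235.6),bar(q,g,0,.1,.072),1),(S,(361.3,176),bar(q,g,0,.1,.058),1),(S,(350,171),bar(q,g,0,.19,.0),1),
    (T,(302.8,243.3),gate(q,g,[.018,-.22,.15]),1),(T,(297.5,246.9),gate(q,g,[0,-.22,.15]),1)]
    return np.concatenate([w*(proj(m,p)-np.array(u)) for m,u,p,w in L])
s=least_squares(res,[.58,.1,-.14,.7,.14]);v=s.x;print(v,s.cost);print(res(v).reshape(-1,2).round(1).tolist())
np.save('q.npy',v);q,g=v[:3],v[3]
P=bar(q,g,0,.1,.058);print('plate',P,'shut',bar(q,0,0,.1,.058))
st,p,a=now();A=q[2]-g
P[2]=.25;d=(A-a);n=16
print(np.degrees(a),np.degrees(A))
rows(p,a,[(p+(P-p)*k/n,a+d*min(1,k/15)) for k in range(1,n+1)])
E
```

```text
[ 0.58439077  0.10186075 -0.12969437  0.7221992   0.13109807] 6.30654116618711
[[-1.4, -0.5], [-0.5, -0.3], [-1.6, -0.5], [-0.4, -0.1], [-0.3, -0.1], [-1.5, 0.7], [-0.9, -0.2], [-1.7, -0.1], [-0.4, -0.3], [-0.1, 0.3]]
plate [0.45789353 0.09841646 0.186     ] shut [0.56740478 0.0334833  0.186     ]
66.58191303364907 -48.80990629139752
[[[-0.79,-0.73,-0.06],0.96],[[-0.89,-0.62,-0.06],0.96],[[-0.96,-0.5,-0.06],0.96],[[-1.02,-0.37,-0.05],0.97],[[-1.06,-0.22,-0.06],0.96],[[-1.07,-0.08,-0.06],0.96],[[-1.08,0.06,-0.06],0.96],[[-1.06,0.21,-0.06],0.96],[[-1.03,0.35,-0.06],0.96],[[-0.97,0.48,-0.06],0.97],[[-0.89,0.61,-0.06],0.96],[[-0.81,0.72,-0.05],0.96],[[-0.7,0.82,-0.06],0.96],[[-0.58,0.91,-0.06],0.96],[[-0.46,0.98,-0.06],0.96],[[-0.33,1.03,-0.06],0.0]]
```

```bash
python3 -m crank '[[[-0.79,-0.73,-0.06],0.96],[[-0.89,-0.62,-0.06],0.96],[[-0.96,-0.5,-0.06],0.96],[[-1,-0.37,-0.06],0.96],[[-1,-0.22,-0.06],0.96],[[-1,-0.08,-0.06],0.96],[[-1,0.06,-0.06],0.96],[[-1,0.21,-0.06],0.96],[[-1,0.35,-0.06],0.96],[[-0.97,0.48,-0.06],0.96],[[-0.89,0.61,-0.06],0.96],[[-0.81,0.72,-0.06],0.96]]' 0.6 15
python3 - <<'E'
from h import *
v=np.load('q.npy');q,g=v[:3],v[3]
s,p,a=now();P=bar(q,g,0,.1,.058);P[2]=.25;A=q[2]-g;n=6
print(p,np.degrees(a));rows(p,a,[(p+(P-p)*k/n,a+(A-a)*k/n) for k in range(1,n+1)])
E
```

```text
time: 1.6
ee_pos: [0.4024, 0.225, 0.2439]
eef_rot: [0.847, 0.531, -0.0, -0.0]
ft_force: [-0.1, -0.2, 1.3]
width: 0.052
grip_force: 0.0
[0.40240297 0.22501235 0.24393036] -25.835623810223346
[[[-0.5,0.58,-0.03],0.48],[[-0.46,0.62,-0.04],0.48],[[-0.41,0.65,-0.03],0.48],[[-0.38,0.67,-0.03],0.47],[[-0.32,0.69,-0.04],0.48],[[-0.28,0.72,-0.03],0.48]]
```

```bash
python3 -m crank '[[[-0.5,0.58,-0.03],0.48],[[-0.46,0.62,-0.03],0.48],[[-0.41,0.65,-0.03],0.48],[[-0.38,0.67,-0.03],0.48],[[-0.32,0.69,-0.03],0.48],[[-0.28,0.72,-0.03],0.48],[[0,0,0],0]]'
python3 - <<'E'
from h import *
from bench import vision
import cv2
v=np.load('q.npy');q,g=v[:3],v[3]
s,p,a=now();P=bar(q,g,0,.1,.058);P[2]=.25;A=q[2]-g
print(p,np.degrees(a));rows(p,a,[(P,A)])
o=[]
for n,(x,y) in(("scene",(300,100)),("top",(230,170))):
    i=vision.camera(n)[:,:,::-1];o.append(cv2.resize(i[y:y+110,x:x+110],None,fx=3.6,fy=3.6,interpolation=cv2.INTER_CUBIC))
cv2.imwrite('pics/c1.png',np.hstack(o))
E
```

```text
time: 2.48
ee_pos: [0.4592, 0.0977, 0.2496]
eef_rot: [0.936, 0.351, 0.0, 0.0]
ft_force: [-0.7, 0.7, -0.2]
width: 0.052
grip_force: 0.0
[0.45917114 0.09765641 0.24962662] -48.90981990639648
[[[-0.02,-0.05,-0.01],-0.01]]
```

View pics/c1.png

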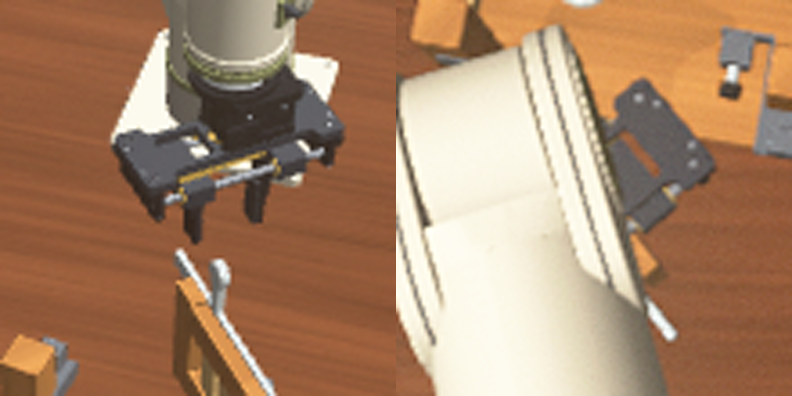

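The fingers (tips near (195,238) and (252,218) in the crop) straddle the plate (220,272), with the bar running between them. Going down to pinch the plate.

```bash
python3 -m crank '[[[-0.02,-0.05,0.6],0],[[0,0,0.7],0],[[0,0,0.7],0],[[0,0,0.6],0],[[0,0,0.1],0],[[0,0,0],0]]'
python3 -m crank '[[[0,0,0],0],[[0,0,0],0],[[0,0,0],0],[[0,0,0],0],[[0,0,0],0],[[0,0,0],0]]' 0 6
python3 - <<'E'
from h import *
from bench import vision
import cv2
i=vision.camera("scene")[:,:,::-1];cv2.imwrite('pics/c2.png',cv2.resize(i[120:230,300:410],None,fx=4,fy=4,interpolation=cv2.INTER_CUBIC))
E
```

```text
time: 3.32
ee_pos: [0.457, 0.101, 0.1689]
eef_rot: [0.935, 0.354, 0.0, -0.0]
ft_force: [-0.7, -0.5, 0.1]
width: 0.0524
grip_force: 0.0
time: 4.08
ee_pos: [0.457, 0.1004, 0.1686]
eef_rot: [0.936, 0.353, 0.0, -0.0]
ft_force: [1.0, 0.1, 0.5]
width: 0.0105
grip_force: 6.0
```

View pics/c2.png

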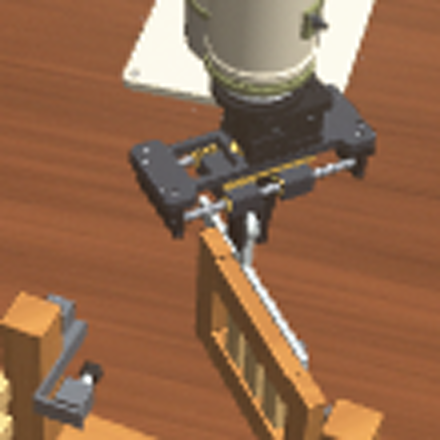

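```bash
cat > arc.py <<'E'
from h import *
import sys
v=np.load('q.npy');q=v[:3]
H=gate(q,0,[0,0,0])[:2]
def pose(g,l,off=(0,0)):
    return bar(q,g,l,.1,.058)+np.r_[0,0,off[1]]+off[0]*rz(q[2]-g)[:,1]*1.0, q[2]-g
def gfit(p,l):
    # gate angle from plate position (radius-free bearing about the hinge)
    b=lambda P:np.arctan2(*(P[:2]-H)[::-1])
    return -(b(p)-b(bar(q,0,l,.1,.058)))
E
python3 - <<'E'
from arc import *
s,p,a=now();g=gfit(p,0);print('g',g,'yaw err',np.degrees(q[2]-g-a))
P,_=pose(g,0);dy=(p-P)@rz(q[2]-g)[:,1];dz=p[2]-P[2];print('off',dy,dz)
p1,a1=rows(p,a,[pose(g,l,(dy,dz)) for l in(.04,.08,.12,.16,.2,.22)])
rows(p1,a1,[pose(g+(.12-g)*k/12,.22,(dy,dz)) for k in range(1,13)])
E
```

```text
g 0.7341021891617985 yaw err -0.8588496846302861
off 0.0005700244671445465 -0.01740886336456171
[[[0.08,0.0,-0.13],0.11],[[0.09,0.0,-0.13],-0.0],[[0.09,0.0,-0.13],-0.0],[[0.09,0.0,-0.12],-0.0],[[0.1,0.0,-0.11],-0.0],[[0.05,0.0,-0.06],-0.0]]
[[[-0.0,0.28,-0.0],-0.37],[[-0.01,0.28,-0.0],-0.37],[[-0.01,0.28,-0.0],-0.36],[[-0.0,0.28,-0.0],-0.37],[[-0.01,0.28,-0.0],-0.37],[[-0.01,0.28,-0.0],-0.36],[[-0.0,0.28,-0.0],-0.37],[[-0.01,0.28,-0.0],-0.36],[[-0.01,0.29,-0.0],-0.37],[[-0.0,0.28,-0.0],-0.37],[[-0.01,0.28,-0.0],-0.36],[[-0.01,0.28,-0.0],-0.37]]
```

```bash
python3 -m crank '[[[0,0,0],0],[[0.08,0,-0.13],0.1],[[0.09,0,-0.13],0],[[0.09,0,-0.13],0],[[0.09,0,-0.12],0],[[0.1,0,-0.11],0],[[0.05,0,-0.06],0],[[0,0,0],0]]' 0 15
python3 - <<'E'
from arc import *
s,p,a=now();g=gfit(p,.22);P,_=pose(g,.22);print(p,g,(p-P)@rz(q[2]-g)[:,1],p[2]-P[2])
E
```

```text
time: 5.12
ee_pos: [0.4683, 0.1102, 0.1892]
eef_rot: [0.938, 0.347, -0.0, 0.0]
ft_force: [-2.8, -4.4, -0.0]
width: 0.01
grip_force: 15.0
[0.46834522 0.11019699 0.18917893] 0.7343851862972854 0.00044636066922758007 -0.017246083655643146
```

```bash
python3 -m crank '[[[0,0.28,0],-0.37],[[-0.01,0.28,0],-0.37],[[-0.01,0.28,0],-0.37],[[0,0.28,0],-0.36],[[-0.01,0.28,0],-0.37],[[-0.01,0.28,0],-0.36],[[0,0,0],0]]'
python3 - <<'E'
from arc import *
from bench import vision
import cv2
s,p,a=now();g=gfit(p,.22);P,_=pose(g,.22);print(p,g,(p-P)@rz(q[2]-g)[:,1],p[2]-P[2])
i=vision.camera("scene")[:,:,::-1];cv2.imwrite('pics/c3.png',cv2.resize(i[130:260,280:410],None,fx=4,fy=4,interpolation=cv2.INTER_CUBIC))
E
```

```text
time: 6.0
ee_pos: [0.5053, 0.0738, 0.1893]
eef_rot: [0.874, 0.486, -0.0, 0.001]
ft_force: [-3.8, -9.1, 4.5]
width: 0.0101
grip_force: 15.0
[0.50528819 0.07384267 0.18930796] 0.41953863994196827 -0.0007195414691690136 -0.01711705729805002
```

View pics/c3.png

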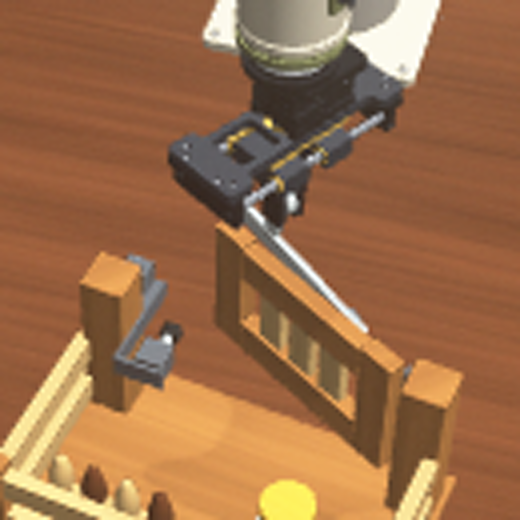

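The bar is clearly raised and follows the grip. There is about 10 N of sideways strain along the bar, so I'll ease that off first.

```bash
python3 -m crank '[[[-0.05,0,0],0],[[-0.05,0,0],0],[[0,0,0],0]]'; python3 -m crank '[[[-0.05,0,0],0],[[0,0,0],0]]'
```

```text
time: 6.42
ee_pos: [0.5036, 0.0743, 0.1889]
eef_rot: [0.874, 0.487, 0.001, -0.0]
ft_force: [4.6, 2.7, -6.8]
width: 0.0103
grip_force: 15.1
time: 6.68
ee_pos: [0.503, 0.0742, 0.1887]
eef_rot: [0.873, 0.487, 0.001, -0.001]
ft_force: [7.0, 7.7, -11.8]
width: 0.0102
grip_force: 15.0
```

```bash
python3 -m crank '[[[0.07,0,0],0],[[0,0,0],0]]'
python3 - <<'E'
from arc import *
s,p,a=now();g=gfit(p,.22);P,_=pose(g,.22);dy=(p-P)@rz(q[2]-g)[:,1];dz=p[2]-P[2];print(p,g,dy,dz,np.degrees(a-(q[2]-g)), rz(q[2]-g).T@s['ft_force'])
rows(p,q[2]-g,[pose(g+(.12-g)*k/8,.22,(dy,dz)) for k in range(1,9)])
E
```

```text
time: 6.92
ee_pos: [0.5037, 0.0742, 0.1889]
eef_rot: [0.874, 0.486, 0.0, -0.0]
ft_force: [3.8, 2.4, -6.0]
width: 0.0102
grip_force: 15.0
[0.50367353 0.07419855 0.18893439] 0.4287597334492348 -0.0013403446672604895 -0.017490623200025646 0.2075379285970537 [ 1.9632763   4.00834621 -5.98135452]
[[[-0.01,0.22,0.0],-0.28],[[-0.0,0.21,0.0],-0.27],[[-0.01,0.21,0.0],-0.28],[[-0.0,0.22,0.0],-0.28],[[-0.01,0.21,0.0],-0.27],[[-0.01,0.22,0.0],-0.28],[[-0.0,0.21,0.0],-0.27],[[-0.01,0.21,0.0],-0.28]]
```

```bash
cat > f.py <<'E'
from arc import *
s,p,a=now();g=gfit(p,.22);print('t',s['time'],'g',g,'z',p[2],'yawerr',np.degrees(a-(q[2]-g)),'F gate xyz',(rz(q[2]-g).T@s['ft_force']).round(1))
E
python3 -m crank '[[[0.02,0.21,0],-0.28],[[-0.01,0.21,0],-0.28],[[0,0.21,0],-0.28],[[-0.01,0.21,0],-0.28],[[0,0,0],0]]' >/dev/null; python3 f.py
```

```text
t 7.55 g 0.27292700404858494 z 0.1890488188990886 yawerr 0.12963201816176226 F gate xyz [ 2.  -2.5 -2. ]
```

```bash
python3 -m crank '[[[-0.01,0.21,0],-0.28],[[-0.01,0.21,0],-0.28],[[-0.01,0.21,0],-0.28],[[-0.01,0.21,0],-0.28],[[0,0,0],0]]' >/dev/null; python3 f.py
```

```text
t 8.175 g 0.12207483342379777 z 0.18915320603488905 yawerr 0.39920748729339606 F gate xyz [ 1.5 -5.2  0. ]
```

```bash
python3 -m crank '[[[-0.03,0.08,0],-0.1],[[0,0.08,0],-0.1],[[0,0.08,0],-0.1],[[0,0,0],0]]' >/dev/null; python3 f.py;python3 -m crank '[[[0,0.06,0],-0.08],[[0,0.06,0],-0.08],[[0,0,0],0]]' >/dev/null; python3 f.py
```

```text
t 8.675 g 0.07847273380833975 z 0.18914081524759013 yawerr 0.40452355295917336 F gate xyz [ 0.7 -5.4  1. ]
t 9.05 g 0.05662409272569624 z 0.18922608445275035 yawerr 0.42261503114686255 F gate xyz [ 0.6 -7.   1.1]
```

```bash
python3 -m crank '[[[-0.04,0.05,0],-0.06],[[0,0.05,0],-0.06],[[0,0,0],0]]' >/dev/null; python3 f.py;python3 -m crank '[[[0,0.05,0],-0.06],[[0,0.05,0],-0.06],[[0,0,0],0]]' >/dev/null; python3 f.py;python3 -m crank '[[[0,0.05,0],-0.06],[[0,0,0],0]]' >/dev/null; python3 f.py
```

```text
t 9.425 g 0.03966311149846202 z 0.18900381208961728 yawerr 0.4431870819822444 F gate xyz [ 1.3 -3.9 -0.8]
t 9.8 g 0.021754895835808474 z 0.18900825899634915 yawerr 0.3890946142612525 F gate xyz [ 1.3 -5.2  1.8]
t 10.05 g 0.014323913826260748 z 0.18895331732160486 yawerr 0.4414392519042097 F gate xyz [-0.2 -6.3  0.8]
```

```bash
for i in 1; do python3 -m crank '[[[-0.04,0.05,0],-0.06],[[0,0.05,0],-0.06],[[0,0,0],0]]' >/dev/null; python3 f.py; done;python3 -m crank '[[[0,0.05,0],-0.06],[[0,0,0],0]]' >/dev/null; python3 f.py;python3 -m crank '[[[0,0.05,0],-0.06],[[0,0,0],0]]' >/dev/null; python3 f.py
```

```text
t 10.425 g -0.0016188359715001432 z 0.1886666382898276 yawerr 0.5090642274469331 F gate xyz [-3.6 -1.5  0.2]
t 10.675 g -0.00958986189013844 z 0.18863360052017336 yawerr 0.5236151584662418 F gate xyz [-5. -3.  0.]
t 10.925 g -0.01681905746249046 z 0.18856936095293936 yawerr 0.5851552987707768 F gate xyz [-6.6 -2.8  0.7]
```

```bash
python3 -m crank '[[[0,0.04,0],-0.04],[[0,0,0],0]]' >/dev/null; python3 f.py;python3 -m crank '[[[0,0.03,0],-0.04],[[0,0,0],0]]' >/dev/null; python3 f.py
```

```text
t 11.175 g -0.022420802180844968 z 0.1885134127937605 yawerr 0.5790239239157897 F gate xyz [-7.3 -3.9  1.3]
t 11.425 g -0.026458440009114792 z 0.18845292342001915 yawerr 0.6634804695261084 F gate xyz [-8.2 -4.5  2. ]
```

```bash
python3 -m crank '[[[0,0.03,0],-0.03],[[0,0,0],0]]' >/dev/null; python3 f.py;python3 -m crank '[[[0,0.02,0],-0.02],[[0,0,0],0],[[0,0,0],0]]' >/dev/null; python3 f.py
```

```text
t 11.675 g -0.026842591038236163 z 0.18812676286487123 yawerr 0.8726659249629412 F gate xyz [-13.1  -4.7   2.5]
t 12.05 g -0.027248348358807295 z 0.1879657197840245 yawerr 1.0059794636392485 F gate xyz [-15.   -5.6   3.8]
```

The hard end sits at g ≈ -0.027. I'll ease the push to about 10 N, then lower the bar while holding it.

```bash
python3 -m crank '[[[-0.02,-0.03,0],0.04],[[0,0,0],0]]' >/dev/null; python3 f.py;python3 -m crank '[[[-0.05,0,0.06],0],[[-0.05,0,0.06],0],[[0,0,0],0]]' >/dev/null; python3 f.py
```

```text
t 12.3 g -0.026673190209401954 z 0.18814937822867753 yawerr 0.7444628081673589 F gate xyz [-10.7  -3.4   0.8]
t 12.675 g -0.02713848256471807 z 0.18440080163327097 yawerr 0.7280269911984079 F gate xyz [-11.1  -1.7   0.3]
```

```bash
python3 -m crank '[[[-0.05,0,0.06],0],[[-0.05,0,0.06],0],[[0,0,0],0]]' >/dev/null; python3 f.py;python3 -m crank '[[[-0.05,0,0.065],0],[[-0.05,0,0.065],0],[[0,0,0],0]]' >/dev/null; python3 f.py
```

```text
t 13.05 g -0.02763056576440248 z 0.18068591151687294 yawerr 0.7190275159841055 F gate xyz [-10.1  -1.1   0.6]
t 13.425 g -0.02813873952707424 z 0.1766710197012511 yawerr 0.7007196738418927 F gate xyz [-10.3   0.3  -0.5]
```

```bash
python3 -m crank '[[[-0.04,0,0.06],0],[[-0.04,0,0.06],0],[[0,0,0],0]]' >/dev/null; python3 f.py;python3 -m crank '[[[-0.04,0,0.06],0],[[0,0,0],0]]' >/dev/null; python3 f.py
```

```text
t 13.8 g -0.02833144292982892 z 0.17299908073135614 yawerr 0.7023778615436717 F gate xyz [-10.5   0.6   1. ]
t 14.05 g -0.028615173448536924 z 0.1712041010002417 yawerr 0.6934320966438141 F gate xyz [-11.3  -0.3  -1.3]
```

```bash
python3 -m crank '[[[-0.04,0,0.05],0],[[0,0,0],0]]' >/dev/null; python3 f.py;python3 -m crank '[[[-0.03,0,0.03],0],[[0,0,0],0]]' >/dev/null; python3 f.py
```

```text
t 14.3 g -0.02873340333639174 z 0.16965807763911536 yawerr 0.6960025720548547 F gate xyz [-11.    1.   -2.5]
t 14.55 g -0.0288550600454891 z 0.1688133683177648 yawerr 0.7148338921693339 F gate xyz [-10.2   2.7  -1.1]
```

```bash
python3 -m crank '[[[0,0,0.02],0],[[0,0,0.02],0],[[0,0,0],0]]' >/dev/null; python3 f.py
```

```text
t 14.925 g -0.029324788237520494 z 0.1686230316272638 yawerr 0.6827994076346318 F gate xyz [-13.6   1.2   7.5]
```

It has bottomed out (z matches the original rest height and Fz is rising). Now I'll ease the push while still gripping and check that the catch holds.

```bash
python3 -m crank '[[[0,-0.03,-0.02],0],[[0,-0.03,0],0],[[0,0,0],0]]' >/dev/null; python3 f.py;python3 -m crank '[[[0,-0.03,0],0],[[0,0,0],0]]' >/dev/null; python3 f.py
```

```text
t 15.3 g -0.02472124840385126 z 0.1687829764692661 yawerr 0.9464910949021049 F gate xyz [-6.5  1.8 -2.2]
t 15.55 g -0.02087542636332773 z 0.16879363576866785 yawerr 1.1685026632073088 F gate xyz [-5.   4.  -1.5]
```

```bash
python3 -m crank '[[[0,-0.02,0],0],[[0,0,0],0]]' >/dev/null; python3 f.py;python3 -m crank '[[[0,-0.02,0],0],[[0,0,0],0]]' >/dev/null; python3 f.py
```

```text
t 15.8 g -0.018313604558039653 z 0.16878796694058829 yawerr 1.3090195533739304 F gate xyz [-4.6  3.5 -2.7]
t 16.05 g -0.016958228177014645 z 0.1688408957358437 yawerr 1.3886249541674858 F gate xyz [-1.9  5.6 -5.6]
```

The catch is taking the load. Releasing, with the fingers only part open, then straight up.

```bash
python3 -m crank '[[[0,0,0],0],[[0,0,0],0],[[0,0,0],0],[[0,0,0],0]]' 0.4; python3 -m crank '[[[0,0,-0.3],0],[[0,0,-0.6],0],[[0,0,-0.8],0],[[0,0,-0.8],0],[[0,0,-0.8],0],[[0,-1,0],0],[[0,-1,0],0],[[0,-1,0],0],[[0,-1,0],0],[[0,-0.5,0],0],[[0,0,0],0]]'
python3 - <<'E'
from h import *
from bench import vision
import cv2
f=lambda i:cv2.resize(i,None,fx=3,fy=3,interpolation=cv2.INTER_CUBIC)
o=[f(vision.camera(n)[y:y+150,x:x+130,::-1]) for n,x,y in(("scene",270,160),("top",230,100))]
cv2.imwrite('pics/c4.png',np.hstack(o))
E
```

```text
time: 16.55
ee_pos: [0.57, 0.0293, 0.1696]
eef_rot: [0.738, 0.674, 0.0, 0.0]
ft_force: [0.5, -1.1, -0.1]
width: 0.0334
grip_force: 0.0
time: 17.92
ee_pos: [0.4354, 0.0418, 0.2694]
eef_rot: [0.738, 0.675, 0.001, 0.0]
ft_force: [1.2, -0.4, 0.0]
width: 0.035
grip_force: 0.0
```

View pics/c4.png

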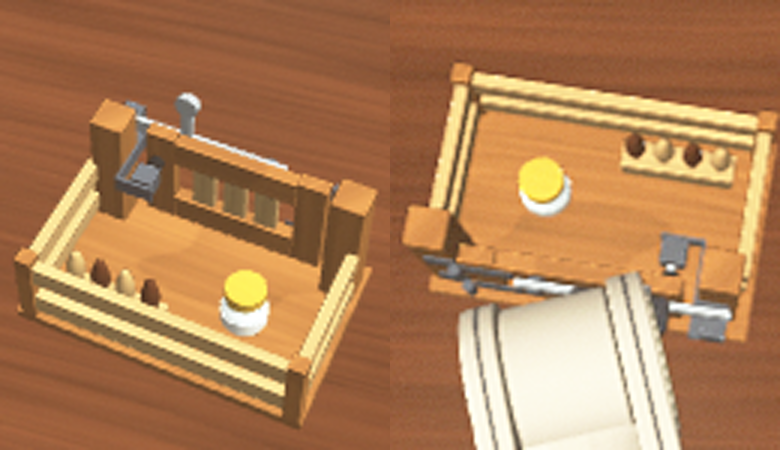

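The gate is shut. In the top view the bar end (~(715,312)) lies behind the striker (708,330), and in the scene view the plate is at (187,103). A quick numeric check of the bar angle before handing in.

```bash
python3 - <<'E'
from arc import *
from bench import vision
T,S=vision.camera_model("top"),vision.camera_model("scene")
print('seen plate',270+187/3,160+103/3,'tip top',230+(732-390)/3,100+315/3)
for g,l in((-.017,0),(-.017,.08),(.03,.08),(.1,0)): print(g,l,proj(S,bar(q,g,l,.1,.058)).round(1),proj(T,bar(q,g,l,.19,.01)).round(1))
E
```

```text
seen plate 332.3333333333333 194.33333333333334 tip top 344.0 205.0
-0.017 0 [332.6 195.3] [342.3 203.5]
-0.017 0.08 [334.  194.1] [342.  202.5]
0.03 0.08 [335.1 192.4] [341.2 206.9]
0.1 0 [335.7 191.1] [339.9 214.2]
```

Both readings match the latched, level state (g ≈ -0.017, l ≈ 0).

```bash
python3 -c "
from bench import r
print(r.close_job())"
```

```text
the job is handed in; nothing more can be done
None
```

The gate is shut and latched: the bar is level in the catch behind the striker and stayed there when I let go. The push on the gate peaked at about 15 N, at the buffer's hard end, the brush, hammer and jar were not touched, and I handed the job in at about 18 s.

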